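# Unlatch the dust filter cover and push it off

## Task

Open the dust filter box for cleaning: press the snap tab's pad all the way in (down), then push the released cover off its seat and along onto the ledge beside it, until the pleated filter is completely uncovered. Use the fingertips only: do not lift the cover, leave it lying flat on the ledge, and leave the other things on the bench where they are.

Things in the scene. Friction and masses are not known exactly. Their poses are not given: they have to be found in the camera images.
- filter_box: White metal dust filter box fixed to the bench, 150 mm wide (its x), 286 mm long (its y, -170 to +116); flat top deck 85 mm above the bench. Origin on the bench under the deck's middle width; z up. The tab's pad is on its -x side. Cover's seat at y -125 to -15, bare ledge at y 0 to +107. The cover slides in the box's +y between guide rails 8 mm high, inner faces at x +-57. A hose stub sticks out at -y, below the deck.
- filter_mid (a point): Middle of the mouth of the filter well, at deck height, under the cover (box y = -71 mm): a square hole of 88 mm with a white pleated filter in it. Behind the seat, two back stops 7 mm high at box x +-42 to +-57, y -133 to -127, keep the cover from going to -y; between them the deck is free to y = -170.
- ledge_end (a point): Foot of the end stop, an upright strip 9 mm high across the far end of the ledge, at box x = 0, y = +107 mm, deck height. The pushed cover's leading edge may come against it.
- snap_tab (a joint): How far the snap tab is pressed in, m: 0 = out (latched), 0.012 = fully in, at its stop. Moves straight down against about 4 N (friction, no spring) and stays where pressed. Its catch bar, across the deck at box y -12 to -2, stands 8 mm above the deck and blocks the cover; the cover is free with the tab in by 9.5 mm or more (fully in, the bar is 4 mm below the deck).
- tab_pad (a point): Centre of the top face of the tab's press pad: a grey level pad 36 mm (x) by 40 mm (y) outside the deck on the box's -x side, at box x = -98, y = -7 mm; its top is 105 mm above the bench when out (20 mm above the deck), 93 mm when in. Moves with the tab.
- cover: Loose grey plastic cover plate, 110 by 110 by 12 mm, about 0.3 kg, lying on the deck between the rails, its axes along the box's. Origin: centre of its underside. Latched, the origin is at about box y = -70 mm, z = 85 mm; against the end stop at y = +52. The filter is uncovered once it is beyond y = +28 mm.
- cover_ridge (a point): Middle of the outer (-y) face of the push ridge: an upright ridge 80 mm long (x), 9 mm thick, flush with the cover's -y edge, its top 34 mm above the cover's underside. The point lies 24 mm above the underside and 55 mm in -y from the cover's origin. Pushing this face in the box's +y slides the cover with a few N.
- chisel: Stone chisel lying on the bench in front of the box, 216 mm long, 22 mm high; bystander, origin at the centre of its underside, not to be moved.
- offcut: Marble offcut block, 60 by 85 by 45 mm, behind the box; bystander, origin at the centre of its underside, not to be moved.
- tin: Metal can, 68 mm across, 85 mm high, behind the box; bystander, origin at the centre of its underside, not to be moved.
- mallet: Wooden carver's mallet standing on its head, 88 mm across, 200 mm high, past the ledge end of the box; bystander, origin at the centre of its underside, not to be moved.
- sanding_block: Cork sanding block, 100 by 60 by 35 mm, past the ledge end of the box; bystander, origin at the centre of its underside, not to be moved.
- hammer: Hammer lying far to the left; bystander, not to be moved.
- mug: White mug, 80 mm across, 90 mm high, to the right; bystander, origin at the centre of its underside, not to be moved.
There are look-alikes about, which are no part of the job. Of the things like the cover, leave any that is orange or pink; of the rest the larger one is meant.

How it is judged:
On the way, in this order (a step that is already met when the one before it is completed fails the run):
1. the snap tab is pressed in while the cover is still on its seat (value of joint snap_tab above 0.0095 m and y of cover in the frame of filter_box below -0.055 m), for 0.1 s.
2. the cover is pushed off its seat onto the ledge (y of cover in the frame of filter_box above 0.027 m and x of cover in the frame of filter_box between -0.012 and 0.012 m and z of cover in the frame of filter_box between 0.08 and 0.09 m and angle between cover's own z axis and vertical below 0.08 rad), for 0.2 s.
At the end, for the whole second after the job is handed in: The tab is in (9 mm or more), and the cover lies at rest flat on the ledge (within 0.08 rad and 5 mm of deck height, within 12 mm of the middle of its track), about 97 mm or more along from its seat (origin beyond box y = +27 mm), so that the filter is uncovered (all of step 2 and value of joint snap_tab above 0.009 m and linear speed of cover below 0.01 m/s); the robot touches nothing.
It fails at once if the cover is lifted (more than 12 mm above the deck) or tipped up (more than 0.25 rad) (z of cover in the frame of filter_box above 0.097 m or angle between cover's own z axis and vertical above 0.25 rad).
It fails at once if another thing on the bench is moved by more than 25 mm (distance of any of chisel, offcut, tin, mallet, sanding_block, hammer, mug from where it was at the start of the episode above 0.025 m).
It also fails if it takes over 38 s, if anything falls off the work surface, if the arm or the gripper's body presses on something with over 40 N, if the wrist force passes 120 N, or if a joint passes its speed limit or range.

## Robot

A 6-joint arm with a two-finger parallel gripper is mounted at the origin on the work surface. World frame = base frame: x ahead of the robot, y to its left, z up, the work surface at z = 0. Lengths are in m, angles in rad, forces in N, time in s.
With the tool pointing down it reaches from about 0.25 to 0.775 m from the base axis. Payload 4 kg.
Tool frame: the origin (TCP) lies midway between the tips of the shut fingers; the grasp point (between the pads) lies 19 mm behind it; z points along the fingers, y is the line along which they close (so a half turn about z gives the same grasp; the last joint's range is limited). The gripper opens to 94 mm and grips with 3 to 60 N. Pads are 16 mm wide; open, the fingers measure 119 mm over their backs; the gripper's body (75 mm by 177 mm) begins 78 mm behind the grasp point.
Start: joints at [-1.316, 0.087, 1.371, -0, 1.684, -0.103], TCP at [0.193, -0.515, 0.206] pointing down, gripper open.
Joint ranges: [-3.1, 3.1], [-0.76, 2.03], [0.27, 2.55], [-1.08, 4.22], [0.17, 2.65], [-2.57, 2.57]. Speed limits (rad/s): [2.79, 2.79, 3.14, 3.14, 3.14, 3.14].

## Interface

Orientations are given as [roll, pitch, yaw] about the fixed x, y, z axes, in that order (R = Rz(yaw) Ry(pitch) Rx(roll)).
In Python, from bench import get_obs, snapshot, close_job gives the robot as it stands. The module is installed in compiled form; this text tells all that it offers.
- The arm moves only by the tool drive_tool, never from a script. Its argument "commands" is a list of rows, each a list of 6 numbers: the shift along the tool's x, y, z in units of 0.04 m (1.0 is 0.04 m), then the turn, a rotation vector about the tool's x, y, z in units of 0.1 rad (1.0 is 0.1 rad). In form: [[dx, dy, dz, wx, wy, wz], ...]. A call has 1 to 20 rows; each row shifts and turns the commanded pose from where the row before left it, along the tool's axes as they then stand; what a row does not reach is not made up. A row lasts 1/8 s, in which the tool goes at most 62.5 mm and 10.7 degrees, less where a joint would pass 70% of its speed; a pose out of reach is approached as far as the arm can. A call with a number of a shift or a turn outside -1 to 1 is refused whole. A call with a gripper value outside its range is refused whole. "gripper" is the closure, from 0 (fully open) to 1 (shut), set as the call begins (left out, the last holds). The fingers move at their own pace and stop on an object; the grip force is fixed at half the most. Time passes only in rows, so rows that do not move let the fingers close. It gives the time, the measured TCP pose, the force, the opening and the grip force at its end, in the units of the state.
- get_obs(): the state, without advancing time (a new reading comes with each control period).
- snapshot(name): name is "scene" or "top"; returns a dict with "image" (400x640x3 uint8, blue, green, red), "range_z" (400x640 float32, m along the optical axis (not along the pixel's ray), 0 where there is no reading), "fx", "fy", "cx", "cy" (pixels), "rvec" (rotation vector, rad) and "tvec" (3), from world to camera coordinates, as OpenCV has them. Camera axes: x right, y down, z forward; pixel columns grow to the right and rows downward; lengths in m; the calibration is good to about 2 mm. A picture is of the moment at which its call begins.
- close_job(): hands the job in; it is judged then, once.
The state is a dict: "time": time; "joint_positions": joint angles; "qvel": joint speeds; "joint_torque": joint torques, N m; "tool_pos": TCP position; "ee_rot": TCP orientation; "wrist_force": force on the tool from outside, world axes, zero at the start; "wrist_torque": the same for the moment, N m; "width": finger opening in m; "finger_force": force on a finger pad.
Only numpy, scipy, OpenCV 4.12 (cv2) and the standard library are available. Lean on these libraries where they do the work, as an engineer would, in place of code of your own. Each camera call takes 0.05 s, during which the arm holds its last target. There are 200 camera calls.

## Working session

There is one attempt and no reset: what is moved stays moved. The work goes in short steps, Python scripts to look and compute and a tool call to move; the robot and the scene stay as the last step left them, time stands still between calls to the robot, and variables do not carry over. Pictures are saved under pics/ and viewed, at most 10 in all, crops included, and the job is handed in when it is done.

Besides the shell and the picture viewer there is one more tool, called after "Emit:" by a JSON object that holds its "op" and its "data", one argument or row to a line. drive_tool: Moves the arm, as the interface text tells. Its arguments: {"type":"object","properties":{"commands":{"type":"array"},"gripper":{"type":"number"}},"required":["commands"]}

```bash
mkdir -p pics; cat > h.py <<'E'
import numpy as np, cv2, pickle
from bench import get_obs, snapshot
def snap(n,f):
    s=snapshot(n); cv2.imwrite(f'pics/{f}.png',s['image']); pickle.dump(s,open(f'{f}.pkl','wb')); return s
def load(f): return pickle.load(open(f'{f}.pkl','rb'))
def cloud(s):
    R=cv2.Rodrigues(np.array(s['rvec'],float))[0]; t=np.array(s['tvec'],float).ravel()
    v,u=np.mgrid[:400,:640]; z=s['range_z']
    P=np.stack([(u-s['cx'])/s['fx']*z,(v-s['cy'])/s['fy']*z,z],-1)
    W=(P-t)@R; W[z==0]=np.nan; return W
def ray(s,u,v,h):
    R=cv2.Rodrigues(np.array(s['rvec'],float))[0]; t=np.array(s['tvec'],float).ravel()
    d=R.T@np.array([(u-s['cx'])/s['fx'],(v-s['cy'])/s['fy'],1]); c=-R.T@t
    return c+d*(h-c[2])/d[2]
E
python3 - <<'E'
from h import *
for n in('scene','top'):
    s=snap(n,n+'0'); print(n,np.ravel(s['rvec']),np.ravel(s['tvec']),s['fx'])
o=get_obs();print(o['time'],o['tool_pos'],o['ee_rot'])
E
```

```text
scene [ 1.00584021  2.41159562 -1.06463078] [ 0.40109721 -0.22282592  2.14068471] 486.5327804095316
top [ 2.16782529 -2.20485413  0.05946493] [0.0491553  0.58173862 1.74176988] 466.40294079370994
0.1 [ 0.19249122 -0.51468823  0.20441904] [-3.13960440e+00 -1.76765452e-04  3.57801858e-01]
```

View pics/top0.png

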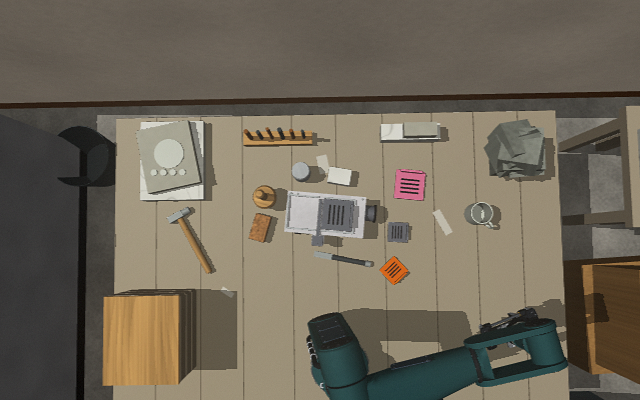

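View pics/scene0.png

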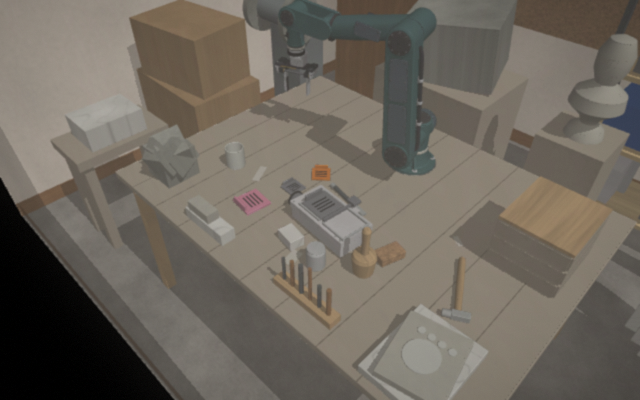

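In the top view there are four cover-like plates: grey on the box at (338,214), small grey on the bench at (398,232), pink at (410,184) and orange at (394,270). The larger grey one, lying on the box deck, fits. The press pad is at about (318,240), the hose at (372,213), and the ledge is to the left (world +y). Next I'll check this in an enlarged crop and measure.

```bash
python3 - <<'E'
from h import *
s=load('top0'); im=s['image']; W=cloud(s)
c=cv2.resize(im[170:280,270:430],None,fx=5,fy=5,interpolation=cv2.INTER_CUBIC);cv2.imwrite('pics/crop.png',c)
reg=np.zeros((400,640),bool);reg[180:255,275:390]=1
z=W[...,2]
def rect(m,name):
    m=m.astype(np.uint8); n,l,st,ce=cv2.connectedComponentsWithStats(m)
    for k in range(1,n):
        if st[k,4]<30: continue
        p=W[l==k]; r=cv2.minAreaRect(p[:,:2].astype(np.float32)*1000)
        print(name,st[k,4],ce[k].round(),'rect mm',np.round(r[0],1),np.round(r[1],1),round(r[2],1),'z',np.median(p[:,2]).round(4))
rect(reg&(z>.06),'box')
rect(reg&(z>.08)&(z<.0895),'deck')
rect(reg&(z>.093)&(z<.101),'cover')
rect(reg&(z>.101)&(z<.112),'pad')
rect(reg&(z>.112)&(z<.13),'ridge')
rect((z>.008)&(np.abs(np.mgrid[:400,:640][1]-340)<150)&(np.mgrid[:400,:640][0]>150)&(np.mgrid[:400,:640][0]<285),'any')
E
```

```text
box 3490 [326. 215.] rect mm [540.1  28.4] [328.9 191. ] 84.0 z 0.0882
deck 1489 [320. 214.] rect mm [560.9  47.1] [285.7 153.7] 84.2 z 0.0849
cover 658 [336. 214.] rect mm [5.596e+02 4.000e-01] [115.4 127.6] 83.3 z 0.0968
cover 30 [318. 227.] rect mm [511.7  75.1] [14.4 64.8] 89.2 z 0.0945
pad 89 [317. 240.] rect mm [466.8  77.3] [39.4 32.1] 89.0 z 0.1052
ridge 55 [351. 216.] rect mm [553.6 -46.7] [ 9. 76.] 84.1 z 0.1195
any 694 [198. 175.] rect mm [721.4 524.5] [ 49.8 188.1] 88.9 z 0.0387
any 30 [488. 154.] rect mm [ 774.3 -565.5] [36. 20.] 22.1 z 0.0637
any 300 [300. 171.] rect mm [723.9 134.3] [68.3 65.5] 14.4 z 0.0829
any 385 [339. 176.] rect mm [711.1  -8.5] [84.5 68.8] 79.7 z 0.0447
any 711 [409. 184.] rect mm [ 674.8 -273. ] [112.8 117.9] 85.1 z 0.0133
any 447 [264. 196.] rect mm [633.7 269.3] [88.9 89.5] 64.5 z 0.0875
any 3586 [327. 215.] rect mm [546.3  34.6] [345.3 201.5] 84.3 z 0.0879
any 356 [478. 214.] rect mm [ 554.7 -526.2] [99.6 78.9] 72.7 z 0.0513
any 448 [259. 227.] rect mm [518.2 293.8] [ 67.4 105.1] 67.7 z 0.0346
any 237 [398. 232.] rect mm [ 493.4 -222. ] [78.  75.8] 88.5 z 0.0114
any 277 [200. 255.] rect mm [422.  524.3] [170.4  30.4] 28.2 z 0.0236
any 283 [342. 259.] rect mm [394.8 -11.9] [214.8  28.7] 77.8 z 0.0164
any 254 [393. 271.] rect mm [ 351.5 -205.2] [82.4 74.7] 44.2 z 0.0117
```

View pics/crop.png

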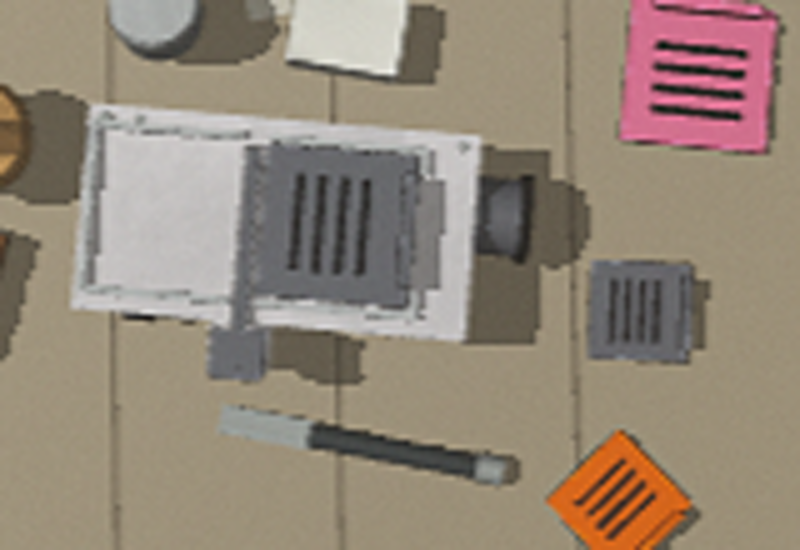

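The crop confirms it. The grey plate seated on the box, with its ridge at the right edge, is the cover; the small grey plate on the bench is the decoy.

The deck rectangle and the pad and ridge checks agree on the box pose: origin at about (0.5645, 0.074), yaw -5.8°. I'll move above the pad with the fingers shut, then turn to yaw 1.469, which puts tool x along box +y and tool y along box +x.

Emit:
{"op": "drive_tool", "data": {
  "commands": [
    [0.77,-0.765,0,0,0,0],
    [0.77,-0.765,0,0,0,0],
    [0.77,-0.765,0,0,0,0],
    [0.77,-0.765,0,0,0,0],
    [0.77,-0.765,0,0,0,0],
    [0.77,-0.765,0,0,0,0],
    [0.77,-0.765,0,0,0,0],
    [0.77,-0.765,0,0,0,0],
    [0.77,-0.765,0,0,0,0],
    [0.77,-0.765,0,0,0,0],
    [0.77,-0.765,0,0,0,0],
    [0.77,-0.765,0,0,0,0],
    [0.77,-0.765,0,0,0,0],
    [0.77,-0.765,0,0,0,0],
    [0.77,-0.765,0,0,0,0],
    [0,0,0,0,0,-0.9],
    [0,0,0,0,0,-0.9],
    [0,0,0,0,0,-0.9],
    [0,0,0,0,0,-0.9],
    [0,0,0,0,0,-0.9]
  ],
  "gripper": 1
}}

```text
time: 2.6
tool_pos: [0.4642, 0.0766, 0.2048]
ee_rot: [-3.141, 0.001, 0.811]
wrist_force: [0.9, -0.0, -0.9]
width: 0.0006
finger_force: 0.0
```

Emit:
{"op": "drive_tool", "data": {
  "commands": [
    [0,0,0,0,0,-0.9],
    [0,0,0,0,0,-0.9],
    [0,0,0,0,0,-0.9],
    [0,0,0,0,0,-0.9],
    [0,0,0,0,0,-0.9],
    [0,0,0,0,0,-0.9],
    [0,0,0,0,0,-0.9],
    [0,0,0,0,0,-0.3],
    [0,0,0,0,0,0]
  ]
}}

```text
time: 3.72
tool_pos: [0.4645, 0.0765, 0.2052]
ee_rot: [-3.141, 0.0, 1.467]
wrist_force: [0.5, 0.5, 0.6]
width: 0.0004
finger_force: 0.0
```

Emit:
{"op": "drive_tool", "data": {
  "commands": [
    [0,0.05,0.6,0,0,0],
    [0,0,0.6,0,0,0],
    [0,0,0.6,0,0,0],
    [0,0,0.4,0,0,0],
    [0,0,0.15,0,0,0],
    [0,0,0.1,0,0,0],
    [0,0,0.1,0,0,0],
    [0,0,0.1,0,0,0],
    [0,0,0.05,0,0,0],
    [0,0,0.05,0,0,0],
    [0,0,0,0,0,0]
  ]
}}

```text
time: 5.1
tool_pos: [0.4672, 0.0763, 0.0957]
ee_rot: [3.14, -0.0, 1.468]
wrist_force: [1.1, 0.1, 2.3]
width: 0.0004
finger_force: 1.4
```

Emit:
{"op": "drive_tool", "data": {
  "commands": [
    [0,0,0.04,0,0,0],
    [0,0,0.04,0,0,0],
    [0,0,0.03,0,0,0],
    [0,0,0,0,0,0]
  ]
}}

```text
time: 5.6
tool_pos: [0.4672, 0.0764, 0.093]
ee_rot: [3.14, -0.0, 1.468]
wrist_force: [-1.7, -0.2, 11.5]
width: 0.0003
finger_force: 5.6
```

The tab is at its stop: 93 mm, with 11 N on the tool. Next I'll lift off, half-open the fingers for a two-point push, and go above the spot behind the ridge.

Emit:
{"op": "drive_tool", "data": {
  "commands": [
    [0,0,-0.6,0,0,0],
    [0,0,-0.9,0,0,0],
    [0,0,-0.3,0,0,0]
  ]
}}

```text
time: 5.98
tool_pos: [0.467, 0.0763, 0.1642]
ee_rot: [3.14, -0.0, 1.468]
wrist_force: [-0.6, 0.7, -0.6]
width: 0.0003
finger_force: 0.0
```

Emit:
{"op": "drive_tool", "data": {
  "commands": [
    [-0.69,0.49,0,0,0,0],
    [-0.69,0.49,0,0,0,0],
    [-0.69,0.49,0,0,0,0],
    [-0.69,0.49,0,0,0,0],
    [-0.69,0.49,0,0,0,0],
    [0,0,0,0,0,0],
    [0,0,0,0,0,0]
  ],
  "gripper": 0.5
}}

```text
time: 6.85
tool_pos: [0.5489, -0.0704, 0.1617]
ee_rot: [-3.139, -0.001, 1.468]
wrist_force: [0.1, -0.2, -0.3]
width: 0.047
finger_force: 0.0
```

```bash
python3 - <<'E'
from h import *
s=snap('scene','scene1'); im=s['image']
cv2.imwrite('pics/crop1.png',cv2.resize(im[140:270,250:410],None,fx=4.5,fy=4.5,interpolation=cv2.INTER_CUBIC))
o=get_obs();print(o['time'],o['tool_pos'],o['width'])
W=cloud(s);d=W-np.array([.5645,.074,0]);a=np.radians(-5.8)
bx=d[...,0]*np.cos(a)+d[...,1]*np.sin(a);by=-d[...,0]*np.sin(a)+d[...,1]*np.cos(a)
m=(abs(bx+98)<14)&(abs(by+7)<16)&(W[...,2]>.07);print('pad z',np.median(W[m][:,2]),m.sum())
E
```

```text
6.9 [ 0.5490464  -0.07005011  0.16216564] 0.04701432971609497
pad z nan 0
  return _methods._mean(a, axis=axis, dtype=dtype,
  ret = ret.dtype.type(ret / rcount)
```

View pics/crop1.png

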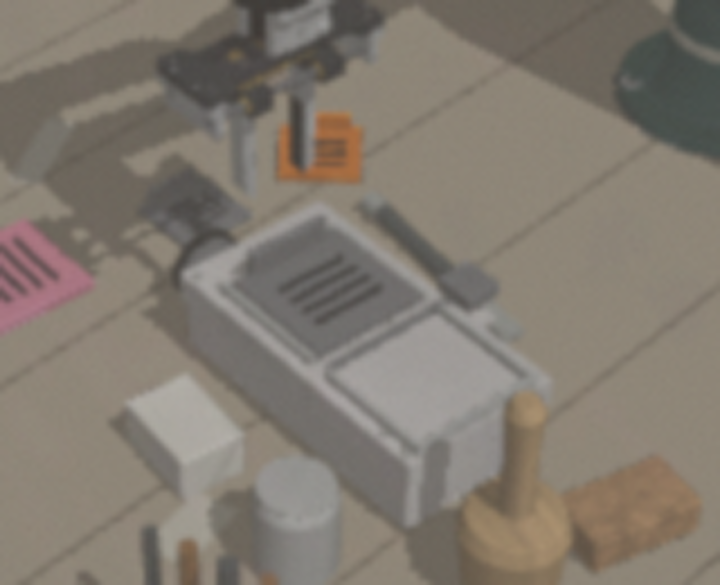

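The picture shows the catch bar gone at the front of the cover, near crop (425,310), and the pad low at (470,285). The fingers are clear behind the ridge, which is at (290,240). By calculation the TCP is at box (-1, -145). I'll descend to about z 0.102 and start the push.

Emit:
{"op": "drive_tool", "data": {
  "commands": [
    [0,0,0.6,0,0,0],
    [0,0,0.6,0,0,0],
    [0,0,0.3,0,0,0],
    [0,0,0,0,0,0]
  ]
}}

```text
time: 7.4
tool_pos: [0.5491, -0.0702, 0.1022]
ee_rot: [-3.14, -0.0, 1.469]
wrist_force: [-0.1, 0.7, -0.1]
width: 0.0469
finger_force: 0.0
```

Emit:
{"op": "drive_tool", "data": {
  "commands": [
    [0.15,0,0,0,0,0],
    [0.15,0,0,0,0,0],
    [0.15,0,0,0,0,0],
    [0.15,0,0,0,0,0],
    [0.15,0,0,0,0,0]
  ]
}}

```text
time: 8.02
tool_pos: [0.5537, -0.0415, 0.1041]
ee_rot: [3.139, 0.001, 1.467]
wrist_force: [-0.6, -4.0, 3.0]
width: 0.0467
finger_force: 2.2
```

Emit:
{"op": "drive_tool", "data": {
  "commands": [
    [0.2,0,0,0,0,0],
    [0.2,0,0,0,0,0],
    [0.2,0,0,0,0,0],
    [0.2,0,0,0,0,0],
    [0.2,0,0,0,0,0],
    [0.2,0,0,0,0,0],
    [0.2,0,0,0,0,0],
    [0.2,0,0,0,0,0],
    [0.2,0,0,0,0,0]
  ]
}}

```text
time: 9.15
tool_pos: [0.5603, 0.0311, 0.1028]
ee_rot: [-3.141, -0.0, 1.468]
wrist_force: [-0.9, -3.9, 2.2]
width: 0.047
finger_force: 2.0
```

Emit:
{"op": "drive_tool", "data": {
  "commands": [
    [0.15,0,0,0,0,0],
    [0.15,0,0,0,0,0],
    [0.1,0,0,0,0,0],
    [0.1,0,0,0,0,0],
    [0.05,0,0,0,0,0],
    [0.05,0,0,0,0,0],
    [0,0,0,0,0,0]
  ]
}}

```text
time: 10.02
tool_pos: [0.5626, 0.055, 0.1026]
ee_rot: [-3.141, -0.001, 1.468]
wrist_force: [0.5, -1.9, -0.3]
width: 0.0469
finger_force: 0.4
```

By the TCP the cover is at about box y +44. I'll back off in -y, lift clear and check.

Emit:
{"op": "drive_tool", "data": {
  "commands": [
    [-0.3,0,0,0,0,0],
    [-0.6,0,0,0,0,0],
    [-0.3,0,-0.6,0,0,0],
    [0,0,-0.9,0,0,0],
    [-0.9,0,-0.9,0,0,0],
    [-0.9,0,-0.3,0,0,0],
    [-0.9,0,0,0,0,0],
    [-0.9,0,0,0,0,0],
    [-0.9,0,0,0,0,0],
    [-0.9,0,0,0,0,0],
    [0,0,0,0,0,0]
  ]
}}

```text
time: 11.4
tool_pos: [0.535, -0.2106, 0.2108]
ee_rot: [-3.141, -0.0, 1.464]
wrist_force: [-0.5, -0.1, 0.2]
width: 0.047
finger_force: 0.0
```

```bash
python3 - <<'E'
from h import *
s=snap('top','top2'); im=s['image']
cv2.imwrite('pics/crop2.png',cv2.resize(im[150:290,240:430],None,fx=4,fy=4,interpolation=cv2.INTER_CUBIC))
W=cloud(s);z=W[...,2];d=W-np.array([.5645,.074,0]);a=np.radians(-5.8)
bx=d[...,0]*np.cos(a)+d[...,1]*np.sin(a);by=-d[...,0]*np.sin(a)+d[...,1]*np.cos(a)
on=(abs(bx)<54)&(by>-30)&(by<105)
for n,m in(('cover',on&(z>.093)&(z<.101)),('ridge',on&(z>.112)&(z<.13)),('pad',(abs(bx+98)<12)&(abs(by+7)<14)&(z>.07))):
    print(n,m.sum(),'x',bx[m].min().round(4),bx[m].max().round(4),'y',by[m].min().round(4),by[m].max().round(4),'z',np.median(z[m]).round(4),z[m].std().round(4))
o=get_obs();print(o['time'],o['tool_pos'],o['wrist_force'])
E
```

```text
cover 1792 x -0.592 0.7873 y -1.118 1.2272 z 0.0965 0.0023
ridge 1921 x -0.6059 0.7885 y -1.1047 1.2088 z 0.1211 0.0053Traceback (most recent call last):
  File "<stdin>", line 8, in <module>
    return umr_minimum(a, axis, None, out, keepdims, initial, where)
ValueError: zero-size array to reduction operation minimum which has no identity
```

View pics/crop2.png

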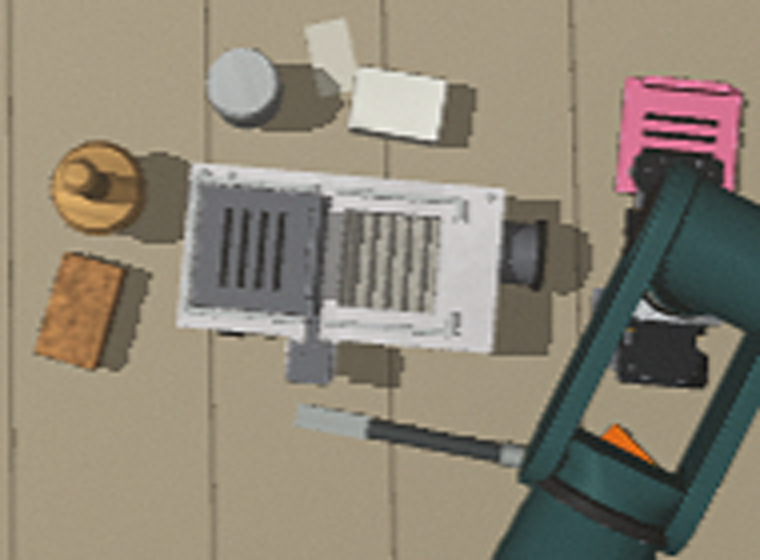

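The picture shows the pleated filter fully uncovered at crop (390,260), the cover on the ledge at (255,250), and the bystanders apparently in place. My check mixed mm and m, so I'll rerun it on the saved picture.

```bash
python3 - <<'E'
from h import *
s=load('top2')
W=cloud(s);z=W[...,2];d=W-np.array([.5645,.074,0]);a=np.radians(-5.8)
bx=1e3*(d[...,0]*np.cos(a)+d[...,1]*np.sin(a));by=1e3*(-d[...,0]*np.sin(a)+d[...,1]*np.cos(a))
on=(abs(bx)<60)&(by>-30)&(by<104)
for n,m in(('cover',on&(z>.0945)&(z<.101)),('ridge',on&(z>.112)&(z<.13)),('pad',(abs(bx+98)<12)&(abs(by+7)<14)&(z>.07))):
    print(n,m.sum(),'x',np.percentile(bx[m],[1,99]).round(1),'y',np.percentile(by[m],[1,99]).round(1),'z',np.median(z[m]).round(4),z[m].std().round(4))
E
```

```text
cover 539 x [-57.9  57.8] y [ -4.2 102.1] z 0.0975 0.0019
ridge 58 x [-39.1  39.3] y [-6.7  1.9] z 0.1185 0.0034
pad 50 x [-109.5  -87.7] y [-19.7   6.7] z 0.0927 0.0037
```

The cover lies flat with its origin at about box y +48, centred in x. The pad is at 0.093, so the tab is in, and the arm is clear of everything. I'll hand in.

```bash
python3 -c "
from bench import close_job
print(close_job())"
```

```text
the job is handed in; nothing more can be done
None
```

I pressed the snap tab fully in and pushed the cover flat onto the ledge, to about box y +48 mm, so the filter is completely uncovered. The other things looked undisturbed in the last picture, and I've handed the job in (no verdict came back).

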